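Scoop bearing balls onto the counting scale

TASK

Lift the metal scoop up out of its stand, lay it flat on the bench, open side up, and let go. Take it again the handy way and with the scoop, not the fingers, bring all three steel balls from the grey bin into the round pan of the scale without letting any fall on the bench, then lay the scoop flat on the bench, open side up. Leave the other things on the bench where they are.

Things in the scene. Friction and masses are not known exactly. Their poses are not given: they have to be found in the camera images.
- scoop: Loose aluminium hand scoop, 0.2 kg: tray bowl 80 long (x) x 88 wide (y) x 38 high, walls and floor 2.5 mm, open on top and at the mouth (+x end), black level handle behind it (-x). Origin: centre of the bowl's underside; x to the mouth, z up out of the bowl. At the start it stands in the stand mouth down, handle up, its open side towards the stand's +x.
- scoop_lip (a point): middle of the scoop's lip (scoop x=40, z=0), full width, 1 mm thick
- scoop_grip (a point): point on the handle's centre line, scoop x=-75, z=60, good for a grasp across the handle from above. Handle: 16 wide (y) x 26 high (z), from the bowl's back x=-40 to x=-140, centre line 60 above the bowl's underside; an upright neck 30 wide, 73 high joins it to the bowl at x=-40 to -46
- stand: Fixed grey steel pocket, open at the top, outside 56 (x) x 108 (y) x 76 high, walls and floor 4 mm, on a 90 x 130 x 4 foot plate. Origin: centre of its underside, z up. The scoop's bowl stands loosely inside
- bin: Fixed grey plastic pick bin, open on top, outside 202 (x) x 108 (y) x 34 high, walls and floor 5 thick: inside 192 x 98, floor 5 above the bench. Origin: centre of its underside, z up. The balls lie in its -x half, towards the robot; the +x half is free
- bin_end (a point): middle of the foot of the bin's inner end wall on its -x side (bin x=-96, z=5)
- scale: Fixed bench scale: white base 150 x 150 x 30 high with a steel pan on top, a round open pot, outer radius 66 at the rim and 58 at its foot, wall 3 mm, floor top 40 above the bench and rim 86 above the bench, concentric with the base. Origin: centre of the underside.
- pan_floor (a point): centre of the pan's inner floor, 40 above the bench
- pan_rim (a point): centre of the pan's mouth, 86 above the bench
- ball0: polished, oiled (slippery) steel ball, 26 mm across, about 72 g; origin on its surface, turns with it
- ball0_center (a point): centre of that ball, in the bin at the start
- ball1: polished, oiled (slippery) steel ball, 26 mm across, about 72 g; origin on its surface, turns with it
- ball1_center (a point): centre of that ball, in the bin at the start
- ball2: polished, oiled (slippery) steel ball, 26 mm across, about 72 g; origin on its surface, turns with it
- ball2_center (a point): centre of that ball, in the bin at the start
- sleeve: loose steel sleeve (tube), 50 across, 70 high, standing; leave alone. Origin: centre of its underside (tools: on the shaft)
- collar: loose dark steel collar, 72 across, 22 high; leave alone. Origin: centre of its underside (tools: on the shaft)
- wrench: loose wrench lying flat, 180 long; leave alone. Origin: centre of its underside (tools: on the shaft)
- can: loose can, 66 across, 110 high; leave alone. Origin: centre of its underside (tools: on the shaft)
- piston: loose steel piston standing on its 56 mm wide foot, 80 high; leave alone. Origin: centre of its underside (tools: on the shaft)
- vblock: loose dark steel block 60 x 45 x 40 high; leave alone. Origin: centre of its underside (tools: on the shaft)

How it is judged:
By the outcome, as a careful person would: the job done as asked, in the order asked, and still so for the second after the job is handed in, with the robot touching nothing.
It also fails if it takes over 72 s, if anything falls off the work surface, if the arm or the gripper's body presses on something with over 40 N, if the wrist force passes 120 N, or if a joint passes its speed limit or range.

ROBOT

A 6-joint arm with a two-finger parallel gripper is mounted at the origin on the work surface. World frame = base frame: x ahead of the robot, y to its left, z up, the work surface at z = 0. Lengths are in m, angles in rad, forces in N, time in s.
With the tool pointing down it reaches from about 0.25 to 0.775 m from the base axis. Payload 4 kg.
Tool frame: the origin (TCP) lies on the centre line of the jaws, within the pads' length; the fingertips stand 14 mm ahead of it and the grasp point (between the pads) lies 5 mm behind it; z points along the fingers, y is the direction in which the jaws open and shut (so a half turn about z gives the same grasp; the last joint's range is limited). The gripper opens to 85 mm and grips with 20 to 120 N. Pads are 22 mm wide; open, the fingers measure 114 mm over their backs; the gripper's body (76 mm by 85 mm) begins 54 mm behind the grasp point. The pads swing forward as they close: fully open they stand 13 mm farther back than shut.
Start: joints at [-1.36, 0.087, 1.371, -0, 1.684, -0.103], TCP at [0.17, -0.523, 0.245] pointing down, gripper open.
Joint ranges: [-3.1, 3.1], [-0.76, 2.03], [0.27, 2.55], [-1.08, 4.22], [0.17, 2.65], [-2.57, 2.57]. Speed limits (rad/s): [2.79, 2.79, 3.14, 3.14, 3.14, 3.14].

INTERFACE

Orientations are given as a unit quaternion [w, x, y, z].
In Python, from workcell import arm, solver, viewer, close_job, monitor gives the robot as it stands. The module is installed in compiled form; this text tells all that it offers. Calls block until the motion is done:
- arm.reach(position, orientation): joint-space move of the TCP to a pose.
- arm.movel(position, rotation=None, max_speed=0.15, stop_force=None): straight line of the TCP; rotation=None keeps the orientation; max_speed is the mean speed in m/s. With stop_force (N) it stops when the force on the tool has changed by that much, and returns True; else False.
- arm.set_joints(angles): joint-space move.
- arm.set_gripper(opening, f_grip=None): opening from 0.0 (shut) to 1.0 (fully open); f_grip is the grip in N (None keeps the last); returns when the fingers have stopped.
- arm.dwell(seconds).
- solver.inverse_kinematics(position, orientation): joint angles nearest the present ones, or None.
- viewer.get_image(name): name is "side" or "top"; returns a dict with "color" (400x640x3 uint8, red, green, blue), "mtx" (3x3 intrinsics, pixels), "cam_to_world" (4x4, takes a point from camera to world coordinates). Camera axes: x right, y down, z forward; pixel columns grow to the right and rows downward; lengths in m; the calibration is good to about 2 mm. A picture is of the moment at which its call begins. There is no depth.
A pose or a line that the arm cannot do raises arm.PlanningError and nothing moves.
- close_job(): hands the job in, once; it reports no verdict.
Trained networks look in a picture, given as the dict that the camera call returned (one of the last four; its "shot" number tells which), for a name from the list of things; names that differ only in an ending like _2 or _b are one class to them, and where a whole thing is asked for, a point or a joint stands for the part that bears it (a point fixed in the world has none). Each returns a list of dicts, best first, with "conf" (0 to 1); they miss things now and then, are a little off and sometimes report something else, mostly with a low value. They report only what shows in the picture. A call takes as long as a camera call.
- viewer.spot_in(picture, thing): "xyz" ([x, y, z] in m, in world coordinates, good to about 4 mm: the middle of the surface that is visible of it).
- viewer.masks_of(picture, thing): "mask" (400x640 bool, what is visible of it).
Readings, each from a call of its own:
- monitor.get_time_s(): time.
- monitor.get_joint_pos(): joint angles.
- monitor.get_joint_velocities(): joint speeds.
- monitor.get_joint_torque(): joint torques, N m.
- monitor.get_ee_pos(): TCP position.
- monitor.get_ee_rot(): TCP orientation.
- monitor.get_wrist_force(): force on the tool from outside, world axes, zero at the start.
- monitor.get_ft_torque(): the same for the moment, N m.
- monitor.get_grip_width(): opening from 0.0 (shut) to 1.0 (fully open).
Only numpy, scipy, OpenCV 4.12 (cv2) and the standard library are available. Lean on these libraries where they do the work, as an engineer would, in place of code of your own. Each camera call takes 0.05 s, during which the arm holds its last target. There are 200 camera calls.

## Working session

There is one attempt and no reset: what is moved stays moved. The work goes in short steps, each a Python script; the robot and the scene stay as the last script left them, time stands still between calls to the robot, and variables do not carry over. Pictures are saved under pics/ and viewed, about 8 in all and at most 12, crops included, and the job is handed in when it is done.

```bash
mkdir -p pics
cat > h.py <<'E'
import numpy as np, cv2
from workcell import arm, solver, viewer, close_job, monitor
from scipy.spatial.transform import Rotation as R
def save(p,n): cv2.imwrite(f'pics/{n}.png',cv2.cvtColor(p['color'],cv2.COLOR_RGB2BGR))
def quat(M): 
    q=R.from_matrix(M).as_quat(); return [float(v) for v in (q[3],q[0],q[1],q[2])]
def ray(p,u,v,z):
    T=p['cam_to_world']; d=T[:3,:3]@np.linalg.solve(p['mtx'],[u,v,1.]); o=T[:3,3]
    return o+d*(z-o[2])/d[2]
def proj(p,X):
    T=p['cam_to_world']; c=T[:3,:3].T@(np.asarray(X)-T[:3,3]); q=p['mtx']@c; return q[:2]/q[2]
E
python3 - <<'E'
from h import *
a=viewer.get_image('top'); b=viewer.get_image('side')
save(a,'top0'); save(b,'side0')
for n in ['scoop','scoop_grip','stand','bin','bin_end','scale','pan_rim','pan_floor','ball0_center','sleeve','collar','wrench','can','piston','vblock']:
    for l,p in (('T',a),('S',b)):
        try: print(n,l,[(np.round(d['xyz'],3).tolist(),round(d['conf'],2)) for d in viewer.spot_in(p,n)[:4]])
        except Exception as e: print(n,l,e)
for p in(a,b): print(p['mtx'].round(1).tolist(),p['cam_to_world'].round(3).tolist())
print(monitor.get_time_s(),monitor.get_ee_rot())
E
```

```text
scoop T [([0.557, 0.302, 0.093], 0.92)]
scoop S [([0.566, 0.323, 0.09], 0.75)]
scoop_grip T [([0.562, 0.31, 0.088], 0.73)]
scoop_grip S [([0.56, 0.319, 0.092], 0.59)]
stand T [([0.535, 0.288, 0.002], 0.73)]
stand S [([0.531, 0.334, 0.029], 0.77)]
bin T [([0.499, 0.035, 0.005], 0.94)]
bin S [([0.499, 0.025, 0.014], 0.98), ([0.456, 0.018, 0.023], 0.62)]
bin_end T [([0.497, 0.034, 0.012], 0.64), ([0.524, -0.334, 0.039], 0.28)]
bin_end S [([0.5, 0.028, 0.012], 0.65)]
scale T [([0.527, -0.343, 0.04], 0.83)]
scale S [([0.521, -0.314, 0.043], 0.72)]
pan_rim T [([0.525, -0.338, 0.044], 0.75), ([0.534, 0.289, -0.001], 0.37)]
pan_rim S [([0.52, -0.312, 0.044], 0.69)]
pan_floor T [([0.524, -0.332, 0.042], 0.8)]
pan_floor S [([0.454, 0.013, 0.027], 0.63)]
ball0_center T [([0.422, -0.023, 0.026], 0.59)]
ball0_center S [([0.417, -0.013, 0.023], 0.38)]
sleeve T [([0.746, 0.052, 0.06], 0.52)]
sleeve S [([0.735, 0.059, 0.049], 0.7), ([0.569, 0.321, 0.092], 0.5)]
collar T [([0.652, 0.181, 0.02], 0.61)]
collar S [([0.647, 0.183, 0.018], 0.85), ([0.563, 0.324, 0.092], 0.74)]
wrench T [([0.709, 0.008, 0.008], 0.73), ([0.745, 0.051, 0.059], 0.53)]
wrench S [([0.704, 0.005, 0.007], 0.48)]
can T [([0.634, 0.47, 0.104], 0.84), ([0.75, 0.052, 0.062], 0.58)]
can S [([0.612, 0.489, 0.084], 0.8)]
piston T [([0.59, -0.491, 0.015], 0.8)]
piston S [([0.647, 0.183, 0.022], 0.24)]
vblock T [([0.639, -0.184, 0.044], 0.59), ([0.498, 0.033, 0.01], 0.31)]
vblock S [([0.63, -0.176, 0.04], 0.85)]
[[363.9, 0.0, 316.8], [0.0, 363.9, 198.2], [0.0, 0.0, 1.0]] [[-0.017, -0.993, 0.121, 0.478], [-1.0, 0.019, 0.018, 0.0], [-0.02, -0.12, -0.993, 1.083], [0.0, 0.0, 0.0, 1.0]]
[[381.8, 0.0, 326.2], [0.0, 381.8, 198.9], [0.0, 0.0, 1.0]] [[-0.76, -0.398, 0.513, -0.059], [-0.649, 0.44, -0.62, 0.76], [0.021, -0.805, -0.593, 0.825], [0.0, 0.0, 0.0, 1.0]]
1.6 [4.69903910e-05 9.87715844e-01 1.56260707e-01 2.93947495e-06]
```

View pics/top0.png

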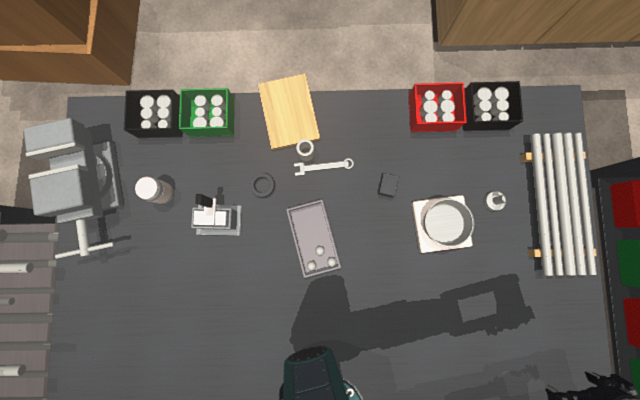

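View pics/side0.png

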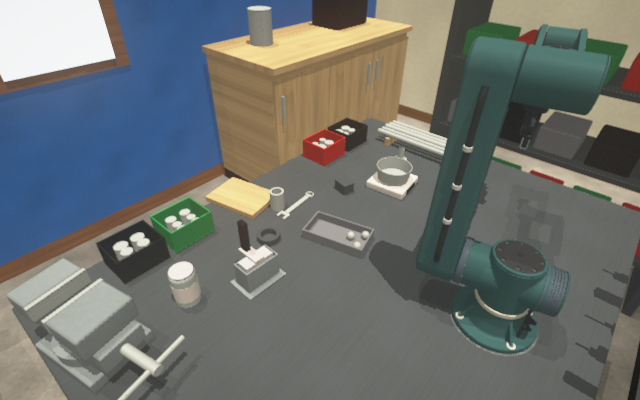

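The top view shows the stand at (216,220) with the black handle at (203,200), towards world +x. The bin is at (314,238), turned about 13°, with balls at (320,250), (311,265) and (331,262). The pan is at (447,222). The side view agrees with this. I'll refine the poses next.

Run:
```python
from h import *
a=viewer.get_image('top'); b=viewer.get_image('side')
ca=lambda p,x,y,w,h:cv2.resize(cv2.cvtColor(p['color'][y:y+h,x:x+w],cv2.COLOR_RGB2BGR),(400,300),interpolation=cv2.INTER_CUBIC)
m=np.vstack([np.hstack([ca(a,180,180,80,60),ca(b,220,210,80,60+0)]),np.hstack([ca(a,260,190,120,90),ca(a,400,180,100,75)])])
cv2.imwrite('pics/zoom.png',m)
def mk(p,n):
    r=viewer.masks_of(p,n); 
    return r[0]['mask'].astype(np.uint8) if r else None
for n,z in (('bin',.034),('stand',.0),('scale',.03),('scoop',.1),('pan_rim',.086)):
    k=mk(a,n)
    if k is None: print(n,None); continue
    c=max(cv2.findContours(k,0,2)[0],key=cv2.contourArea)
    bx=cv2.boxPoints(cv2.minAreaRect(c)); print(n,k.sum(),bx.round(1).tolist(),[ray(a,*q,z)[:2].round(3).tolist() for q in bx])
for nm,p in (('T',a),('S',b)):
    for i in range(3): print('ball',nm,[(np.round(d['xyz'],3).tolist(),round(d['conf'],2)) for d in viewer.spot_in(p,f'ball{i}')])
```

```text
bin 2495 [[284.70001220703125, 209.0], [321.8999938964844, 198.89999389648438], [340.5, 267.29998779296875], [303.3999938964844, 277.3999938964844]] [[0.576, 0.112], [0.604, 0.004], [0.407, -0.045], [0.38, 0.061]]
stand 826 [[191.0, 205.0], [240.0, 205.0], [240.0, 235.0], [191.0, 235.0]] [[0.596, 0.399], [0.594, 0.251], [0.504, 0.25], [0.506, 0.397]]
scale 2817 [[410.3999938964844, 202.10000610351562], [469.0, 193.3000030517578], [476.79998779296875, 245.5], [418.20001220703125, 254.3000030517578]] [[0.59, -0.252], [0.612, -0.422], [0.462, -0.434], [0.44, -0.267]]
scoop 803 [[192.8000030517578, 224.6999969482422], [194.39999389648438, 193.60000610351562], [229.5, 195.39999389648438], [227.89999389648438, 226.60000610351562]] [[0.532, 0.356], [0.617, 0.354], [0.61, 0.257], [0.525, 0.26]]
pan_rim 2926 [[411.1000061035156, 200.8000030517578], [469.79998779296875, 193.3000030517578], [476.6000061035156, 246.39999389648438], [417.8999938964844, 254.0]] [[0.587, -0.241], [0.605, -0.402], [0.46, -0.411], [0.443, -0.252]]
ball T [([0.454, 0.013, 0.03], 0.48), ([0.526, -0.333, 0.044], 0.42), ([0.424, -0.02, 0.027], 0.41)]
ball T [([0.454, 0.013, 0.03], 0.48), ([0.526, -0.333, 0.044], 0.42), ([0.424, -0.02, 0.027], 0.41)]
ball T [([0.454, 0.013, 0.03], 0.48), ([0.526, -0.333, 0.044], 0.42), ([0.424, -0.02, 0.027], 0.41)]
ball S [([0.452, 0.014, 0.024], 0.62), ([0.418, -0.013, 0.025], 0.53), ([0.515, -0.314, 0.042], 0.44), ([0.407, 0.04, 0.028], 0.41)]
ball S [([0.452, 0.014, 0.024], 0.62), ([0.418, -0.013, 0.025], 0.53), ([0.515, -0.314, 0.042], 0.44), ([0.407, 0.04, 0.028], 0.41)]
ball S [([0.452, 0.014, 0.024], 0.62), ([0.418, -0.013, 0.025], 0.53), ([0.515, -0.314, 0.042], 0.44), ([0.407, 0.04, 0.028], 0.41)]
```

View pics/zoom.png

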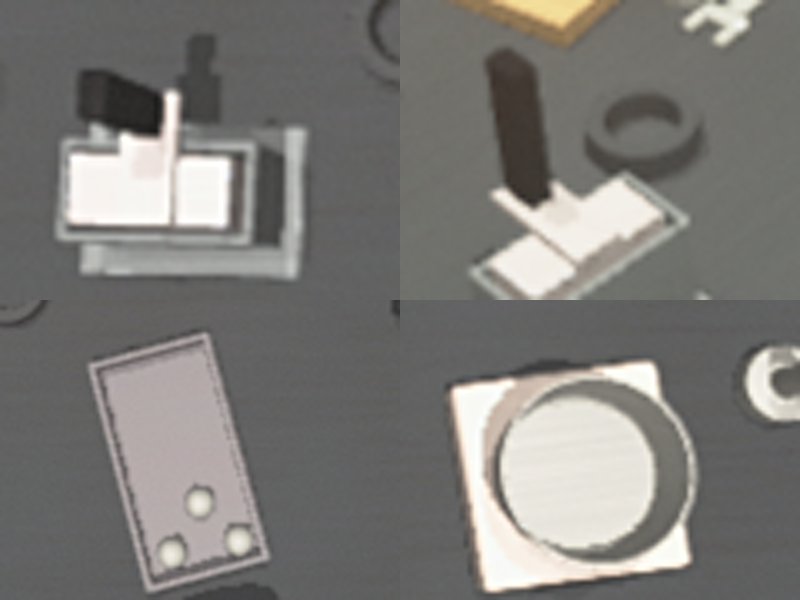

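Zoom: the handle's end face is at top-crop (94,96), with the neck and handle on the +x side. The bin's corners are at crop (90,63), (207,34), (268,260) and (150,290). The pan rim's centre is at about pixel (447.7,222.2). I'll compute poses from these and check reach for the planned grasps.

Run:
```python
from h import *
a=viewer.get_image('top'); b=viewer.get_image('side')
m=lambda u,v,x,y,s:((u+.5)/s-.5+x,(v+.5)/s-.5+y)
pr=lambda n,p,pts,z:print(n,[ray(p,*q,z)[:2].round(4).tolist() for q in pts])
bc=[m(*q,260,190,10/3) for q in((90,63),(207,34),(268,260),(150,290))]
P=np.array([ray(a,*q,.034)[:2] for q in bc]); pr('bin',a,bc,.034); print(P.mean(0),[np.linalg.norm(P[i]-P[i-1]).round(4) for i in range(4)],[np.degrees(np.arctan2(*(P[i]-P[j])[::-1])).round(2) for i,j in((0,3),(1,2))],[np.degrees(np.arctan2(*(P[i]-P[j])[::-1])).round(2)-90 for i,j in((0,1),(3,2))])
pr('foot',a,[m(*q,180,180,5) for q in((80,276),(298,278),(308,127))],.004)
for z in(.076,.08): pr('rim',a,[m(*q,180,180,5) for q in((62,142),(255,142),(248,242),(57,240))],z)
for z in(.184,.188,.192): pr('hTop',a,[m(94,96,180,180,5)],z); pr('hTopS',b,[m(498-400,58,220,210,5)],z)
pr('pan',a,[m(191,169,400,180,4)],.086)
sm=[m(*q,220,210,5) for q in((475-400,272),(626-400,175),(688-400,218))]
pr('rimS',b,sm,.078)
k=viewer.masks_of(b,'bin')[0]['mask'].astype(np.uint8)
c=max(cv2.findContours(k,0,2)[0],key=cv2.contourArea); print(cv2.boxPoints(cv2.minAreaRect(c)).round(1).tolist())
# IK feasibility
def tool(zdir,ydir):
    z=np.array(zdir,float);z/=np.linalg.norm(z);y=np.array(ydir,float);y-=z*(y@z);y/=np.linalg.norm(y)
    return np.c_[np.cross(y,z),y,z]
print('base rot z',monitor.get_ee_rot())
for t in(0,15,30,45):
  s,c=np.sin(np.radians(t)),np.cos(np.radians(t))
  for sg in(1,-1):
    r=solver.inverse_kinematics([.575,.32,.17],quat(tool((-s,0,-c),(0,sg,0))))
    r2=solver.inverse_kinematics([.575,.32,.28],quat(tool((-s,0,-c),(0,sg,0))))
    o=[]
    for d in(.3,.35,.4,.45):
      for yw in (-20,-10,25,35):
        w=np.radians(yw);e=np.array([np.cos(w),np.sin(w),0])
        q=solver.inverse_kinematics(list(e*d+[0,0,.065]),quat(tool(e*c+[0,0,-s],np.array([-e[1],e[0],0])*sg)))
        o.append((d,yw) if q is not None else 0)
    print(t,sg,None if r is None else np.round(r,2),r2 is not None,o)
```

```text
bin [[0.5772, 0.1068], [0.6007, 0.0046], [0.4061, -0.0437], [0.3826, 0.057]]
[0.49164572 0.03119155] [np.float64(0.2009), np.float64(0.1049), np.float64(0.2005), np.float64(0.1035)] [np.float64(14.35), np.float64(13.96)] [np.float64(12.930000000000007), np.float64(13.159999999999997)]
foot [[0.5067, 0.3814], [0.5033, 0.2513], [0.5932, 0.2461]]
rim [[0.5797, 0.3679], [0.5777, 0.2594], [0.522, 0.2626], [0.525, 0.3694]]
rim [[0.5793, 0.3665], [0.5773, 0.2583], [0.5218, 0.2616], [0.5248, 0.3679]]
hTop [[0.5917, 0.3129]]
hTopS [[0.6002, 0.3165]]
hTop [[0.5912, 0.3115]]
hTopS [[0.596, 0.3193]]
hTop [[0.5906, 0.3101]]
hTopS [[0.5919, 0.3221]]
pan [[0.5278, -0.3362]]
rimS [[0.5787, 0.3648], [0.5748, 0.261], [0.5239, 0.2616]]
[[299.29998779296875, 237.10000610351562], [309.6000061035156, 206.1999969482422], [375.6000061035156, 228.1999969482422], [365.29998779296875, 259.1000061035156]]
base rot z [5.49131310e-05 9.87718858e-01 1.56241651e-01 5.34654057e-06]
0 1 [ 0.42  0.35  1.21 -0.    1.59 -1.15] True [0, 0, 0, 0, 0, 0, 0, 0, 0, 0, 0, 0, 0, 0, 0, 0]
0 -1 [ 0.42  0.35  1.21 -0.    1.59  1.99] True [0, 0, 0, 0, 0, 0, 0, 0, 0, 0, 0, 0, 0, 0, 0, 0]
15 1 [ 0.38  0.52  1.    0.1   1.87 -1.18] True [0, 0, 0, 0, 0, 0, 0, 0, 0, 0, 0, 0, 0, 0, 0, 0]
15 -1 [0.38 0.52 1.   0.1  1.87 1.97] True [0, 0, 0, 0, 0, 0, 0, 0, 0, 0, 0, 0, 0, 0, 0, 0]
30 1 [ 0.34  0.7   0.79  0.2   2.15 -1.16] True [0, 0, 0, 0, 0, 0, 0, 0, 0, 0, 0, 0, 0, 0, 0, 0]
30 -1 [0.34 0.7  0.79 0.2  2.15 1.98] True [0, 0, 0, 0, 0, 0, 0, 0, 0, 0, 0, 0, 0, 0, 0, 0]
45 1 [ 0.32  0.88  0.58  0.34  2.41 -1.09] True [0, 0, 0, 0, 0, 0, 0, 0, (0.4, -20), (0.4, -10), (0.4, 25), (0.4, 35), (0.45, -20), (0.45, -10), (0.45, 25), (0.45, 35)]
45 -1 [0.32 0.88 0.58 0.34 2.41 2.05] True [0, 0, 0, 0, 0, 0, 0, 0, (0.4, -20), (0.4, -10), (0.4, 25), (0.4, 35), (0.45, -20), (0.45, -10), (0.45, 25), (0.45, 35)]
```

```bash
cat >> h.py <<'E'
def tool(z,y):
    z=np.array(z,float);z/=np.linalg.norm(z);y=np.array(y,float);y=y-z*(y@z);y/=np.linalg.norm(y)
    return np.c_[np.cross(y,z),y,z]
def Rscoop(yaw,pitch=0):
    "yaw of the mouth direction, pitch = mouth up, degrees"
    return (R.from_euler('z',yaw,degrees=True)*R.from_euler('y',-pitch,degrees=True)).as_matrix()
def tcp(o,Rs,g,Rt):
    M=Rs@Rt; return (np.asarray(o)+Rs@np.asarray(g)+.005*M[:,2]).tolist(), quat(M)
def lipo(lip,Rs): return np.asarray(lip)-Rs@[.04,0,0]
BIN=np.array([.4916,.0312]);BYAW=13.7
STYAW=-1.8
def T1(sg,t=45): t=np.radians(t); return tool((np.cos(t),0,-np.sin(t)),(0,sg,0))
G1=[-.110,0,.06]
H0=np.array([.593,.316])  # handle axis in the stand
RS0=(R.from_euler('z',STYAW,degrees=True)*R.from_euler('y',90,degrees=True)).as_matrix()
O0=np.array([*H0,.046])-RS0@[0,0,.06]
E
python3 - <<'E'
from h import *
print(RS0.round(2).tolist(),O0)
for t in(40,45):
 for sg in(1,-1):
  for n,o,Rs in(('g',O0,RS0),('up',O0+[0,0,.12],RS0),('mid',np.array([.473,.191,.15]),Rscoop(22)),('fl',np.array([.473,.191,0]),Rscoop(22)),('fl-3',np.array([.473,.191,0.]),Rscoop(-20))):
    r=solver.inverse_kinematics(*tcp(o,Rs,G1,T1(sg,t))); print(t,sg,n,None if r is None else np.round(r,2))
E
```

```text
[[0.0, 0.03, 1.0], [-0.0, 1.0, -0.03], [-1.0, 0.0, 0.0]] [0.53302961 0.31788465 0.046     ]
40 1 g [ 0.31  0.86  0.63  0.29  2.31 -1.11]
40 1 up [ 0.31  0.86  0.38  0.38  2.53 -0.99]
40 1 mid None
40 1 fl None
40 1 fl-3 [ 0.95 -0.09  2.2  -1.03  1.04  0.29]
40 -1 g [0.31 0.86 0.63 0.29 2.31 2.03]
40 -1 up [0.31 0.86 0.38 0.38 2.53 2.15]
40 -1 mid None
40 -1 fl None
40 -1 fl-3 None
45 1 g [ 0.3   0.92  0.56  0.34  2.39 -1.07]
45 1 up [ 0.3   0.93  0.31  0.48  2.62 -0.91]
45 1 mid None
45 1 fl [ 0.07 -0.68  2.51  0.4   0.59 -2.14]
45 1 fl-3 [ 0.9  -0.12  2.18 -0.91  1.02  0.16]
45 -1 g [0.3  0.92 0.56 0.34 2.39 2.07]
45 -1 up [0.3  0.93 0.31 0.48 2.62 2.23]
45 -1 mid None
45 -1 fl [ 0.07 -0.68  2.51  0.4   0.59  1.  ]
45 -1 fl-3 None
```

Run:
```python
from h import *
lo=np.array([-3.1,-.76,.27,-1.08,.17,-2.57]);hi=np.array([3.1,2.03,2.55,4.22,2.65,2.57])
res=[]
for t in(20,30,38):
 for sg in(1,-1):
  for bx,by in((.46,.19),(.42,.20),(.42,-.15),(.48,-.15),(.36,-.2)):
   for yaw in range(-180,180,20):
    Rs=Rscoop(yaw); m=[]
    for z in(0,.13):
      r=solver.inverse_kinematics(*tcp([bx,by,z],Rs,G1,T1(sg,t)))
      if r is None: break
      m.append(np.min([r-lo,hi-np.array(r)]))
    if len(m)==2: res.append((min(m).round(2),t,sg,bx,by,yaw,np.round(r,2).tolist()))
res.sort(key=lambda x:-x[0])
for t in (20,30,38):
  for r in [r for r in res if r[1]==t][:10]: print(*r)
```

```text
0.69 20 -1 0.48 -0.15 60 [-1.15, 0.32, 1.64, 0.96, 1.96, -0.63]
0.68 20 -1 0.46 0.19 100 [-0.46, 0.32, 1.65, 0.96, 1.97, -0.64]
0.68 20 -1 0.42 0.2 100 [-0.48, 0.24, 1.75, 0.94, 1.97, -0.67]
0.62 20 -1 0.42 -0.15 60 [-1.25, 0.27, 1.71, 0.89, 2.03, -0.71]
0.59 20 -1 0.36 -0.2 40 [-1.57, 0.1, 1.91, 0.9, 1.98, -0.72]
0.55 20 -1 0.48 -0.15 40 [-1.29, 0.07, 1.95, 1.07, 1.77, -0.57]
0.54 20 -1 0.46 0.19 80 [-0.6, 0.06, 1.95, 1.06, 1.78, -0.58]
0.52 20 -1 0.36 -0.2 60 [-1.38, 0.32, 1.64, 0.81, 2.13, -0.78]
0.5 20 -1 0.42 0.2 120 [-0.32, 0.45, 1.46, 0.84, 2.15, -0.72]
0.5 20 -1 0.42 -0.15 40 [-1.43, 0.02, 1.99, 0.99, 1.87, -0.64]
0.76 30 -1 0.48 -0.15 60 [-1.12, 0.24, 1.63, 0.86, 1.89, -0.59]
0.75 30 -1 0.46 0.19 100 [-0.43, 0.24, 1.64, 0.85, 1.9, -0.6]
0.73 30 -1 0.42 0.2 100 [-0.45, 0.15, 1.74, 0.84, 1.9, -0.62]
0.7 30 -1 0.42 -0.15 60 [-1.22, 0.18, 1.7, 0.8, 1.95, -0.67]
0.6 30 -1 0.36 -0.2 60 [-1.36, 0.23, 1.65, 0.72, 2.05, -0.76]
0.58 30 -1 0.42 0.2 120 [-0.29, 0.37, 1.47, 0.74, 2.07, -0.72]
0.57 30 -1 0.36 -0.2 40 [-1.53, 0.01, 1.9, 0.81, 1.92, -0.66]
0.56 30 -1 0.46 0.19 120 [-0.29, 0.45, 1.35, 0.75, 2.09, -0.69]
0.56 30 -1 0.48 -0.15 80 [-0.98, 0.46, 1.34, 0.76, 2.09, -0.68]
0.54 30 -1 0.46 0.19 80 [-0.56, -0.02, 1.93, 0.95, 1.71, -0.48]
0.81 38 -1 0.46 0.19 100 [-0.39, 0.18, 1.63, 0.76, 1.84, -0.56]
0.81 38 -1 0.48 -0.15 60 [-1.08, 0.18, 1.63, 0.76, 1.84, -0.55]
0.75 38 -1 0.42 -0.15 60 [-1.19, 0.12, 1.7, 0.71, 1.9, -0.63]
0.72 38 -1 0.42 0.2 100 [-0.41, 0.09, 1.73, 0.75, 1.84, -0.57]
0.67 38 -1 0.36 -0.2 60 [-1.33, 0.16, 1.65, 0.64, 1.98, -0.74]
0.65 38 -1 0.42 0.2 120 [-0.27, 0.3, 1.48, 0.66, 2.0, -0.71]
0.63 38 -1 0.46 0.19 120 [-0.27, 0.39, 1.37, 0.67, 2.02, -0.69]
0.63 38 -1 0.48 -0.15 80 [-0.96, 0.4, 1.36, 0.67, 2.02, -0.68]
0.6 38 -1 0.42 -0.15 80 [-1.04, 0.32, 1.46, 0.62, 2.05, -0.77]
0.56 38 -1 0.36 -0.2 40 [-1.49, -0.06, 1.88, 0.74, 1.86, -0.6]
```

```bash
cat >> h.py <<'E'
TT=T1(-1,38)
OL=np.array([.44,-.15,0]);YL=60
E
python3 - <<'E'
from h import *
up=tcp(O0+[0,0,.11],RS0,G1,TT); g=tcp(O0,RS0,G1,TT)
arm.reach(*up); print(monitor.get_time_s(),monitor.get_ee_pos())
p=viewer.get_image('top'); q=viewer.get_image('side')
arm.movel(g[0],max_speed=.12)
p2=viewer.get_image('top'); q2=viewer.get_image('side')
f0=monitor.get_wrist_force()
c=lambda p,x,y,w,h:cv2.resize(cv2.cvtColor(p['color'][y:y+h,x:x+w],cv2.COLOR_RGB2BGR),(400,300),interpolation=cv2.INTER_CUBIC)
cv2.imwrite('pics/grasp.png',np.hstack([c(p2,140,140,160,120),c(q2,170,130,160,120)]))
print(f0,monitor.get_time_s())
E
```

```text
5.6833 [0.5903855  0.31506735 0.26233091]
[-0.26580756 -0.61672202  0.08764737] 6.95
```

View pics/grasp.png

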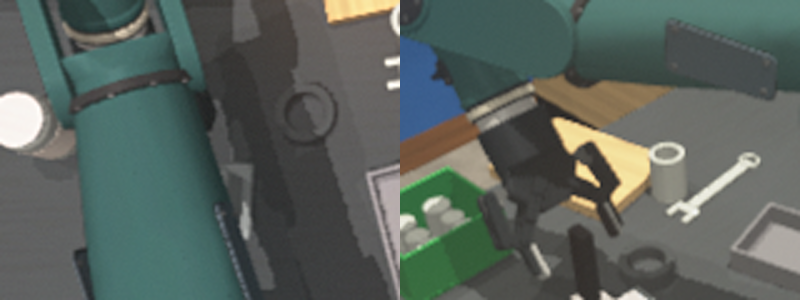

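The side crop shows the handle between the open fingers, with the fingertip midpoint near pixel (241,230). I'll check that against the projection.

Run:
```python
from h import *
q=viewer.get_image('side'); e=np.array(monitor.get_ee_pos()); g=tcp(O0,RS0,G1,TT); w=monitor.get_ee_rot()
z=R.from_quat([w[1],w[2],w[3],w[0]]).as_matrix()[:,2]
print(e,g[0],z, 'tip',proj(q,e+.014*z),'tip open',proj(q,e+.001*z),'grasp',proj(q,e-.005*z),'htop',proj(q,[*H0,.186]),'h.15',proj(q,[*H0,.15]),'h.10',proj(q,[*H0,.1]))
```

```text
[0.59032734 0.31623934 0.1533461 ] [0.5899232115822378, 0.3160966919713757, 0.1520599462319664] [-0.61350496  0.01994642 -0.78943892] tip [245.48962245 236.34430378] tip open [243.18836005 232.03237076] grasp [242.12340923 230.03694572] htop [241.04939951 221.69153646] h.15 [242.56367516 232.16224376] h.10 [244.5636468  245.99137554]
```

Run:
```python
from h import *
from scipy.spatial.transform import Slerp
arm.set_gripper(0.0,80); print('w',monitor.get_grip_width(),monitor.get_wrist_force().round(1))
up=tcp(O0+[0,0,.11],RS0,G1,TT)
print('ik up',solver.inverse_kinematics(*up) is not None)
arm.movel(up[0],max_speed=.1); print(monitor.get_wrist_force().round(1),monitor.get_grip_width())
RL=Rscoop(YL); hi=tcp(OL+[0,0,.16],RL,G1,TT)
S=Slerp([0,1],R.from_matrix([RS0,RL]))
Rm=S(.5).as_matrix()
mp=np.array([.46,.10,.30]); qm=quat(Rm@TT)
ik=solver.inverse_kinematics(mp.tolist(),qm); print('mid',ik)
q=viewer.get_image('side'); t=viewer.get_image('top'); save(q,'lifted')
if ik is not None:
    arm.reach(mp.tolist(),qm); print(monitor.get_wrist_force().round(1))
    arm.reach(*hi)
print(monitor.get_time_s(),monitor.get_joint_pos().round(2),monitor.get_ee_pos(),hi[0],monitor.get_wrist_force().round(1))
q2=viewer.get_image('side'); save(q2,'hi')
cv2.imwrite('pics/lh.png',np.hstack([cv2.imread('pics/lifted.png')[60:360,120:520],cv2.imread('pics/hi.png')[60:360,240:640]]))
```

```text
w 0.1748670160749379 [ 0.1 -0.8 -1. ]
ik up True
[-0.6  0.  -3. ] 0.17677424358473032
mid [-0.07820684 -0.11619042  1.48438396  0.26351303  1.78916235  1.05406766]
[ 1.  -0.4 -2.8]
11.4333 [-1.15  0.11  1.64  0.75  1.92 -0.56] [ 0.38778241 -0.24183937  0.21689577] [0.38697002688401677, -0.24185060776089454, 0.21692169262337171] [ 0.6  0.3 -2.4]
```

View pics/lh.png

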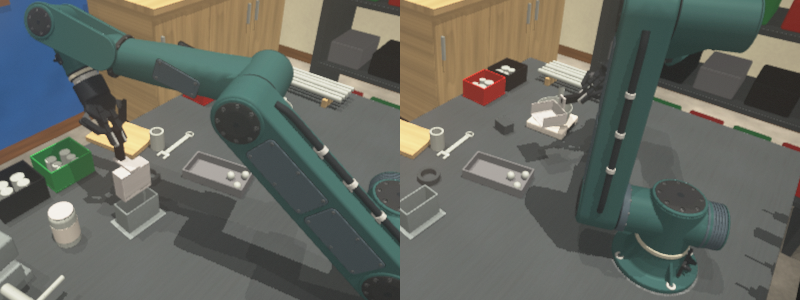

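The scoop came clear of the stand and is held level, open side up. I'll lower it until it touches and release.

Run:
```python
from h import *
RL=Rscoop(YL); lo=tcp(OL,RL,G1,TT)[0]
a=np.array(lo); 
arm.movel((a+[0,0,.02]).tolist(),max_speed=.12)
print(arm.movel((a-[0,0,.012]).tolist(),max_speed=.03,stop_force=4), np.array(monitor.get_ee_pos())-a, monitor.get_wrist_force().round(1))
arm.set_gripper(1.0); arm.dwell(.2)
M=RL@TT
arm.movel((np.array(monitor.get_ee_pos())-.10*M[:,2]).tolist(),max_speed=.15)
# tool-down pose above the grip
Td=tool((0,0,-1),(0,1,0))
for sg in(1,-1):
  T=tool((0,0,-1),(0,sg,0))
  for n,o,Rs in (('grip',OL,RL),('bin',np.array([*(BIN+.01*np.array([np.cos(.239),np.sin(.239)])),.005]),Rscoop(BYAW+180)),('binT',np.array([*BIN,.03]),Rscoop(BYAW+180,25))):
    r=solver.inverse_kinematics(*tcp(o,Rs,[-.075,0,.06],T)); print(sg,n,None if r is None else np.round(r,2))
  for yaw in range(0,360,30):
   for pit in (20,-40):
    Rs=Rscoop(yaw,pit); r=solver.inverse_kinematics(*tcp(lipo([.528,-.336,.08],Rs),Rs,[-.075,0,.06],T)); 
    if r is not None: print(sg,'pan',yaw,pit,np.round(r,2))
t=viewer.get_image('top'); s=viewer.get_image('side')
cv2.imwrite('pics/laid.png',np.hstack([cv2.resize(cv2.cvtColor(p['color'][y:y+120,x:x+160],cv2.COLOR_RGB2BGR),(400,300)) for p,x,y in((t,290,180),(s,330,130))]))
for n in('scoop','scoop_grip'): print(n,[(d['xyz'].round(3),d['conf']) for d in viewer.spot_in(t,n)])
print(monitor.get_time_s(),monitor.get_grip_width())
```

```text
True [ 1.50058484e-05  1.50350773e-04 -8.50699431e-04] [-0.4 -1.8  5.2]
1 grip None
1 bin [-0.01  0.25  1.56 -0.    1.33  1.32]
1 binT [ 0.04  0.57  1.21 -0.09  1.79  1.37]
1 pan 0 -40 [-0.54  0.59  0.96 -0.41  2.17 -2.24]
1 pan 90 20 [-0.9   0.67  0.94  0.22  1.8   2.27]
1 pan 120 20 [-0.76  0.83  0.68  0.1   1.97  1.88]
1 pan 120 -40 [-0.54  0.03  1.67 -0.43  0.85  2.26]
1 pan 150 20 [-0.62  0.89  0.58 -0.04  2.02  1.46]
1 pan 150 -40 [-0.7  -0.01  1.72  0.16  0.75  1.32]
1 pan 180 20 [-0.48  0.81  0.71 -0.17  1.93  1.05]
1 pan 180 -40 [-0.83  0.05  1.65  0.6   1.01  0.52]
1 pan 210 20 [-0.37  0.64  0.99 -0.27  1.73  0.67]
1 pan 210 -40 [-0.9   0.19  1.5   0.7   1.38  0.04]
1 pan 240 20 [-0.29  0.41  1.32 -0.34  1.5   0.27]
1 pan 240 -40 [-0.88  0.36  1.29  0.66  1.74 -0.33]
1 pan 270 20 [-0.3   0.16  1.64 -0.35  1.25 -0.2 ]
1 pan 270 -40 [-0.82  0.5   1.09  0.51  2.04 -0.7 ]
1 pan 300 20 [-0.45 -0.07  1.88 -0.22  1.05 -0.89]
1 pan 300 -40 [-0.73  0.6   0.94  0.26  2.25 -1.16]
1 pan 330 20 [-0.74 -0.17  1.97  0.09  1.   -1.82]
1 pan 330 -40 [-0.63  0.64  0.89 -0.09  2.31 -1.72]
-1 
[... 572 characters left out ...]
0.68  0.1   1.97 -1.26]
-1 pan 120 -40 [-0.54  0.03  1.67 -0.43  0.85 -0.88]
-1 pan 150 20 [-0.62  0.89  0.58 -0.04  2.02 -1.68]
-1 pan 150 -40 [-0.7  -0.01  1.72  0.16  0.75 -1.83]
-1 pan 180 20 [-0.48  0.81  0.71 -0.17  1.93 -2.09]
-1 pan 210 20 [-0.37  0.64  0.99 -0.27  1.73 -2.48]
-1 pan 270 -40 [-0.82  0.5   1.09  0.51  2.04  2.44]
-1 pan 300 20 [-0.45 -0.07  1.88 -0.22  1.05  2.26]
-1 pan 300 -40 [-0.73  0.6   0.94  0.26  2.25  1.98]
-1 pan 330 20 [-0.74 -0.17  1.97  0.09  1.    1.32]
-1 pan 330 -40 [-0.63  0.64  0.89 -0.09  2.31  1.42]Traceback (most recent call last):
  File "<stdin>", line 21, in <module>
AttributeError: 'list' object has no attribute 'round'. Did you mean: 'count'?
```

View pics/laid.png

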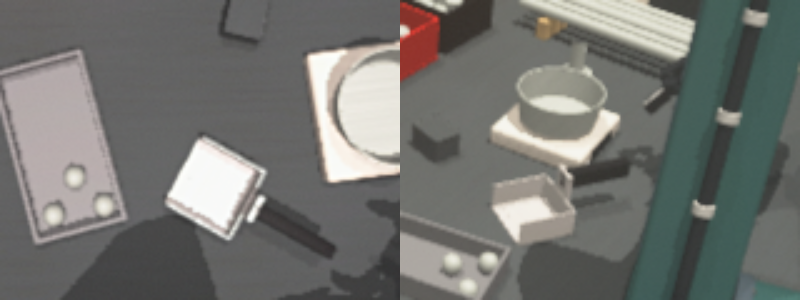

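The scoop lies flat, open side up, at its planned place. I'll measure it in the top view, which also checks camera bias against the arm, then refine the bin's outline with a line fit.

Run:
```python
from h import *
t=viewer.get_image('top'); g=cv2.cvtColor(t['color'],cv2.COLOR_RGB2GRAY).astype(float)
from scipy.ndimage import map_coordinates
from scipy.optimize import least_squares
m=lambda u,v:((u+.5)/2.5-.5+290,(v+.5)/2.5-.5+180)
RL=Rscoop(YL)
for c,loc in (((203,136),(.04,.044)),((268,172),(-.04,.044)),((232,240),(-.04,-.044)),((167,205),(.04,-.044))):
    print('exp px',proj(t,OL+RL@[-loc[0]*0+loc[0],-loc[1],.038]).round(1), proj(t,OL+RL@[loc[0],loc[1],.038]).round(1),'seen',np.round(m(*c),1))
print('handle end exp',proj(t,OL+RL@[-.14,0,.073]).round(1),'seen',np.round(m(334,250),1))
# bin fit: maximise gradient magnitude across outer & inner rim
L=cv2.GaussianBlur(g,(0,0),.7)
def edges(p,hx,hy,z):
    c,s=np.cos(p[2]),np.sin(p[2]); out=[]
    for sx,sy in((1,0),(-1,0),(0,1),(0,-1)):
        k=np.linspace(-.85,.85,60)
        for d in(-.003,.003):
            X=[(sx*(hx+d) if sx else a*hx, sy*(hy+d) if sy else a*hy) for a in k]
            out.append([map_coordinates(L,np.array([proj(t,[p[0]+c*x-s*y,p[1]+s*x+c*y,z])[::-1] for x,y in X]).T,order=1).mean()])
    o=np.array(out).ravel(); return o[0::2]-o[1::2]
from scipy.optimize import minimize
f=lambda p:-(edges(p,.101,.054,.034).sum())
for s0 in((0,0,0),(.003,-.003,.01),(-.003,.003,-.01)):
    r=minimize(f,np.array([.4916,.0312,np.radians(13.7)])+s0,method='Nelder-Mead',options=dict(initial_simplex=None,xatol=1e-4,fatol=.05))
    print(r.x[:2].round(4),np.degrees(r.x[2]).round(2),r.fun.round(1),edges(r.x,.101,.054,.034).round(0))
for n in('scoop','scoop_grip'): print(n,[(np.round(d['xyz'],3),d['conf']) for d in viewer.spot_in(t,n)])
print(monitor.get_time_s())
```

```text
exp px [372.2 234.5] [357.5 261.8] seen [370.9 234.1]
exp px [397.2 248.2] [382.7 275.8] seen [396.9 248.5]
exp px [382.7 275.8] [397.2 248.2] seen [382.5 275.7]
exp px [357.5 261.8] [372.2 234.5] seen [356.5 261.7]
handle end exp [425.1 280.9] seen [423.3 279.7]
[0.4915 0.0327] 14.14 -192.8 [45. 53. 44. 51.]
[0.4797 0.0297] 14.27 -129.6 [33.  2. 44. 50.]
[0.4915 0.0327] 14.15 -192.8 [45. 53. 44. 51.]
scoop [(array([ 0.428, -0.164,  0.006]), 0.74)]
scoop_grip [(array([ 0.429, -0.162, -0.002]), 0.85)]
15.5167
```

```bash
cat >> h.py <<'E'
TD=tool((0,0,-1),(0,-1,0)); G2=[-.075,0,.06]
from scipy.ndimage import map_coordinates
from scipy.optimize import minimize
def fit(t,p0,hx,hy,z,sides=((1,0),(-1,0),(0,1),(0,-1))):
    L=cv2.GaussianBlur(cv2.cvtColor(t['color'],cv2.COLOR_RGB2GRAY).astype(float),(0,0),.7)
    k=np.linspace(-.85,.85,50)
    def f(p):
        c,s=np.cos(p[2]),np.sin(p[2]); v=0
        for sx,sy in sides:
            for d,w in((-.003,1),(.003,-1)):
                X=[(sx*(hx+d) if sx else a*hx, sy*(hy+d) if sy else a*hy) for a in k]
                v-=w*map_coordinates(L,np.array([proj(t,[p[0]+c*x-s*y,p[1]+s*x+c*y,z])[::-1] for x,y in X]).T,order=1).mean()
        return v
    r=minimize(f,p0,method='Nelder-Mead',options=dict(xatol=1e-4,fatol=.05)); return r.x,r.fun
E
python3 - <<'E'
from h import *
t=viewer.get_image('top')
for s in ((0,0,0),(.002,.002,.01),(-.002,-.002,-.01)):
    x,f=fit(t,np.array([.44,-.15,np.radians(60)])+s,.04,.044,.038,((1,0),(0,1),(0,-1))); print(x[:2].round(4),np.degrees(x[2]).round(2),round(f))
RL=Rscoop(YL)
arm.reach(*tcp(OL+[0,0,.10],RL,G2,TD))
arm.movel(tcp(OL,RL,G2,TD)[0],max_speed=.12,stop_force=15)
arm.set_gripper(0.0,110); print(monitor.get_grip_width(),monitor.get_ee_pos(),tcp(OL,RL,G2,TD)[0])
arm.movel(tcp(OL+[0,0,.10],RL,G2,TD)[0],max_speed=.12)
t=viewer.get_image('top'); s=viewer.get_image('side')
save(t,'lt')
cv2.imwrite('pics/re.png',np.hstack([cv2.resize(cv2.cvtColor(p['color'][y:y+120,x:x+160],cv2.COLOR_RGB2BGR),(400,300)) for p,x,y in((t,290,180),(s,330,120))]))
print(monitor.get_time_s(),monitor.get_grip_width(),monitor.get_wrist_force().round(1))
E
```

```text
[ 0.4423 -0.1423] 59.99 -298
[ 0.4424 -0.1423] 60.0 -298
[ 0.4424 -0.1423] 60.0 -298
0.16851918682401032 [ 0.40281956 -0.21509304  0.05544218] [0.40249999999999997, -0.2149519052838329, 0.055]
19.0167 0.17095796305068664 [ 0.3 -0.8 -2.7]
```

View pics/re.png

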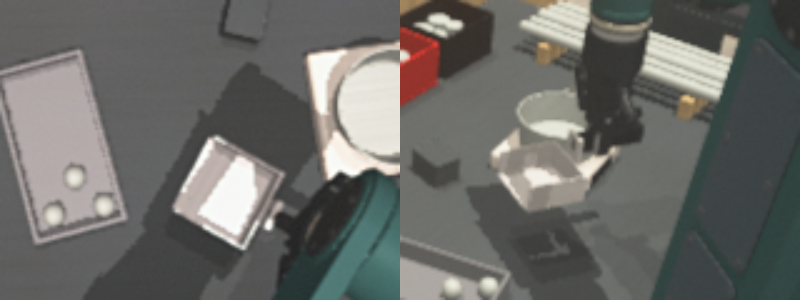

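Regrasped from above and held level. Next I'll bring it over the bin with the mouth towards the robot, and look before lowering it in.

```bash
sed -i 's/^BIN=.*/BIN=np.array([.4915,.0320]);BYAW=14.0/' h.py
cat >> h.py <<'E'
RB=Rscoop(BYAW+180)
def bx(x,y=0,z=0):
    a=np.radians(BYAW); return np.array([BIN[0]+np.cos(a)*x-np.sin(a)*y,BIN[1]+np.sin(a)*x+np.cos(a)*y,z])
def sc(lip,pitch=0,yaw=None):
    Rs=Rscoop(BYAW+180 if yaw is None else yaw,pitch); return tcp(lipo(lip,Rs),Rs,G2,TD)
E
python3 - <<'E'
from h import *
arm.reach(*sc(bx(-.004,0,.14),-2)); print(monitor.get_time_s(),monitor.get_joint_pos().round(2))
arm.movel(sc(bx(-.004,0,.045),-2)[0],max_speed=.15)
t=viewer.get_image('top'); s=viewer.get_image('side')
cv2.imwrite('pics/ab.png',np.hstack([cv2.resize(cv2.cvtColor(p['color'][y:y+90,x:x+90],cv2.COLOR_RGB2BGR),(400,400),interpolation=cv2.INTER_CUBIC) for p,x,y in((t,270,190),(s,295,180))]))
for n,X in(('lipL',(-.004,.044)),('lipR',(-.004,-.044)),('backL',(.076,.044)),('backR',(.076,-.044))):
    print(n,((proj(t,bx(*X,.045+(.038)))-[270,190])*400/90).round(0), ((proj(t,bx(*X,.045))-[270,190])*400/90).round(0))
for X in((-.101,.054),(-.101,-.054),(.101,.054)): print('bin',((proj(t,bx(*X,.034))-[270,190])*400/90).round(0))
print(monitor.get_time_s(),monitor.get_wrist_force().round(1))
E
```

```text
20.5417 [-0.    0.19  1.35  0.01  1.57 -1.82]
lipL [121. 237.] [125. 236.]
lipR [259. 199.] [258. 201.]
backL [ 88. 111.] [ 94. 115.]
backR [225.  74.] [226.  80.]
bin [149. 389.]
bin [313. 344.]
bin [71. 84.]
21.425 [ 0.6  0.4 -2.5]
```

View pics/ab.png

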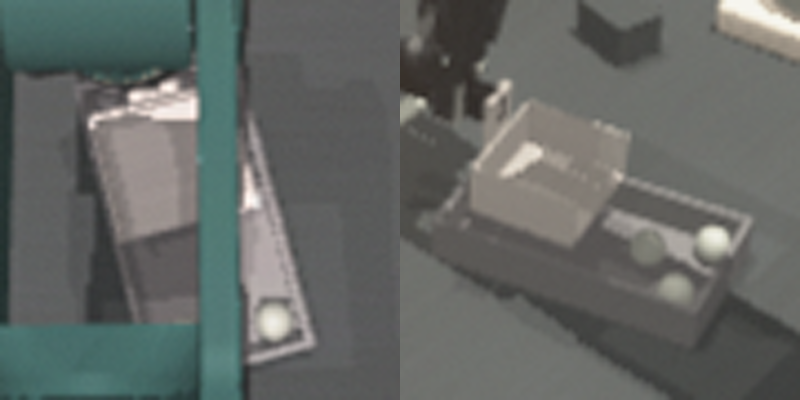

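Seen in the same camera, the scoop sits about 1 mm left of the bin's middle, and its lip is about 2.5 mm further forward than assumed. Both fit the clearance. I'll correct for them, lower to the floor and scoop.

```bash
sed -i 's/G2=\[-.075/G2=[-.0775/' h.py
cat >> h.py <<'E'
DY=-.001
E
python3 - <<'E'
from h import *
arm.movel(sc(bx(-.004,DY,.02),-2)[0],max_speed=.1)
print('touch',arm.movel(sc(bx(-.004,DY,-.002),-2)[0],max_speed=.02,stop_force=3))
e=np.array(monitor.get_ee_pos()); z0=e[2]; zl=z0-sc(bx(-.004,DY,0),-2)[0][2]; print('lip z',zl,monitor.get_wrist_force().round(1))
zl+=.0003
print('slide',arm.movel(sc(bx(-.060,DY,zl),-2)[0],max_speed=.06,stop_force=15),monitor.get_wrist_force().round(1),monitor.get_time_s())
s=viewer.get_image('side'); save(s,'sl1')
print('slide2',arm.movel(sc(bx(-.097,DY,zl),-2)[0],max_speed=.04,stop_force=12),monitor.get_wrist_force().round(1))
a=np.radians(BYAW); d=np.array(monitor.get_ee_pos())-sc(bx(0,0,0),-2)[0]; print('lip bin x',d[0]*np.cos(a)+d[1]*np.sin(a),d[2])
t=viewer.get_image('side'); save(t,'sl2')
cv2.imwrite('pics/sl.png',np.hstack([cv2.resize(cv2.cvtColor(p['color'][180:270,295:385],cv2.COLOR_RGB2BGR),(400,400),interpolation=cv2.INTER_CUBIC) for p in(s,t)]))
print(monitor.get_time_s(),monitor.get_grip_width())
E
```

```text
touch True
lip z 0.004483758236680936 [1. 0. 4.]
slide False [ 0.4 -1.2  1.8] 23.6583
slide2 False [7.3 1.7 0.1]
lip bin x -0.09547153543422657 0.0055712665578411605
24.8333 0.1676332090202369
```

View pics/sl.png

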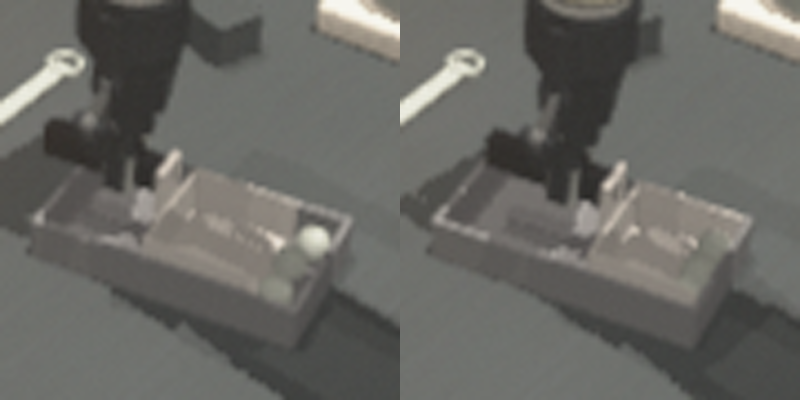

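The second view shows the balls at the mouth against the end wall. I'll push a touch further, then tilt the mouth up in place with the lip kept at the wall.

Run:
```python
from h import *
a=np.radians(BYAW)
def lx(p):
    d=np.array(monitor.get_ee_pos())-sc(bx(0,0,0),p)[0]; return (d[0]*np.cos(a)+d[1]*np.sin(a)).round(4)
print('push',arm.movel(sc(bx(-.0995,DY,.0045),-2)[0],max_speed=.02,stop_force=12),monitor.get_wrist_force().round(1),lx(-2))
x=lx(-2)
for p in(2,7,12,17,22,27):
    z=.0055+.08*np.sin(np.radians(max(p,0)))+.001
    arm.movel(*sc(bx(x+.0005+.00005*p,DY,z),p),max_speed=.05)
    print(p,monitor.get_wrist_force().round(1),lx(p))
t=viewer.get_image('side')
arm.movel(sc(bx(x+.006,DY,.13),27)[0],max_speed=.12)
s=viewer.get_image('side')
cv2.imwrite('pics/tilt.png',np.hstack([cv2.resize(cv2.cvtColor(p['color'][y:y+90,x:x+90],cv2.COLOR_RGB2BGR),(400,400),interpolation=cv2.INTER_CUBIC) for p,x,y in((t,295,180),(s,295,150))]))
print(monitor.get_time_s(),monitor.get_grip_width(),monitor.get_wrist_force().round(1))
print([(np.round(d['xyz'],3),round(d['conf'],2)) for d in viewer.spot_in(s,'ball0')])
```

```text
push False [10.   4.6  0.2] -0.0958
2 [ 1.   0.3 -1.2] -0.0955
7 [-1.3  1.   4.4] -0.0963
12 [-0.7  0.7  5.6] -0.0958
17 [-1.9  0.2  7.5] -0.0956
22 [-3.3 -0.8  9.2] -0.0962
27 [-3.  -1.  11.9] -0.0971
27.6667 0.16247904675174216 [-0.1 -0.1 -4.8]
[(array([0.488, 0.027, 0.008]), 0.2)]
```

View pics/tilt.png

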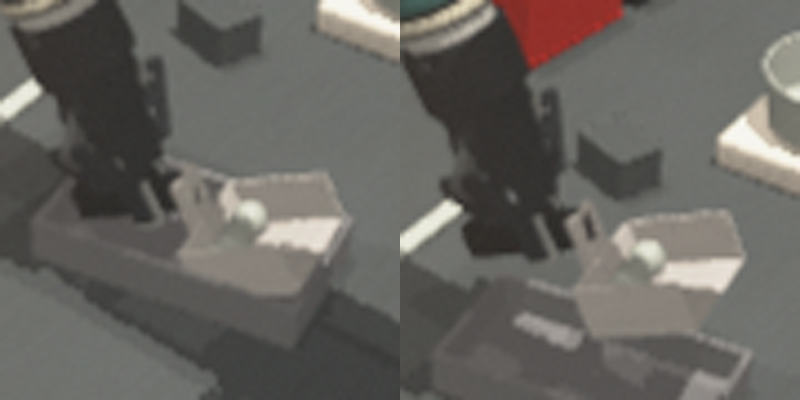

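All three balls are aboard: the wrist load rose by 2.2 N, which matches 3 × 72 g, and the bin looks empty. Next I'll carry them to the pan in level-yaw steps.

```bash
cat >> h.py <<'E'
PAN=np.array([.528,-.337]); PY=60
def pl(z,s=-.012,yaw=PY):
    w=np.radians(yaw); return np.array([PAN[0]+s*np.cos(w),PAN[1]+s*np.sin(w),z])
E
python3 - <<'E'
from h import *
a=bx(-.090,DY,.18); c0=lipo(a,Rscoop(194,27)); c1=lipo(pl(.175),Rscoop(PY,27))
arm.movel(sc(a,27)[0],max_speed=.12)
W=[]
for k in np.linspace(0,1,5)[1:]:
    Rs=Rscoop(194+(PY-194)*k,27); p=tcp(c0+(c1-c0)*k,Rs,G2,TD); W.append(p); r=solver.inverse_kinematics(*p); print(None if r is None else np.round(r,2))
for i,p in enumerate(W):
    arm.movel(*p,max_speed=.12); print(monitor.get_time_s(),monitor.get_wrist_force().round(1),np.round(monitor.get_joint_pos(),2))
S=[(10,.14),(0,.115),(-12,.102),(-20,.094),(-28,.086),(-36,.08),(-43,.08)]
for p,z in S: print(p,solver.inverse_kinematics(*sc(pl(z),p,PY)) is not None)
t=viewer.get_image('top');s=viewer.get_image('side')
cv2.imwrite('pics/pan.png',np.hstack([cv2.resize(cv2.cvtColor(q['color'][y:y+100,x:x+100],cv2.COLOR_RGB2BGR),(400,400),interpolation=cv2.INTER_CUBIC) for q,x,y in((t,395,170),(s,350,100))]))
E
```

```text
[-0.31  0.45  1.13  0.01  2.03 -1.54]
[-0.62  0.49  1.07  0.15  2.02 -1.23]
[-0.88  0.5   1.06  0.29  1.95 -0.88]
[-1.07  0.46  1.13  0.41  1.79 -0.5 ]
29.7167 [-0.1  0.3 -4.8] [-0.31  0.45  1.13  0.01  2.03 -1.54]
31.0667 [-0.7  0.4 -4.5] [-0.62  0.49  1.07  0.15  2.02 -1.23]
32.2417 [-0.5 -0.5 -5.4] [-0.87  0.5   1.06  0.29  1.95 -0.88]
33.175 [ 0.3  0.5 -4.9] [-1.06  0.46  1.13  0.41  1.79 -0.5 ]
10 True
0 True
-12 True
-20 True
-28 True
-36 True
-43 True
```

View pics/pan.png

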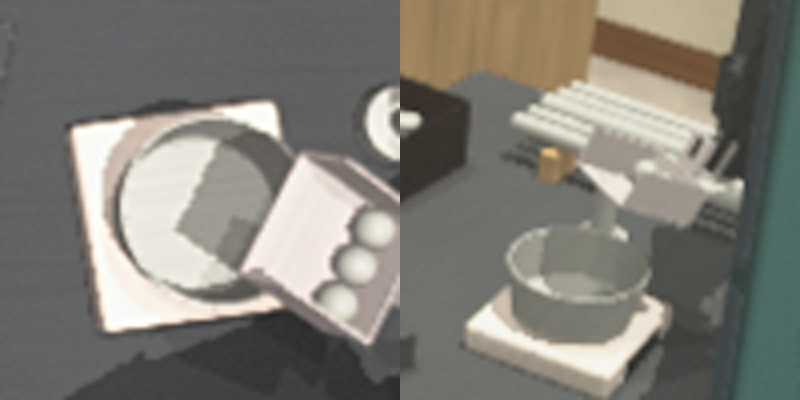

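The crop shows all three balls in the bowl's back, with the lip over the pan's near part. I'll pour with the lip at the pan's middle.

Run:
```python
from h import *
t=viewer.get_image('top')
print('lip px zoom',[((proj(t,pl(.175)+Rscoop(PY)@[0,y,0])-[395,170])*4).round(0) for y in(-.044,.044)])
for p,z in [(18,.15),(8,.13),(0,.116),(-7,.106),(-13,.101),(-20,.095),(-28,.088),(-36,.083),(-43,.083)]:
    arm.movel(*sc(pl(z,.0),p,PY),max_speed=.06); f=monitor.get_wrist_force(); print(p,f.round(1),round(monitor.get_time_s(),1))
arm.dwell(.5)
print(monitor.get_wrist_force().round(1))
arm.movel(*sc(pl(.16,-.01),-30,PY),max_speed=.12)
arm.movel(*sc(pl(.20,-.10),0,PY),max_speed=.12)
arm.dwell(.2);print(monitor.get_wrist_force().round(1),monitor.get_time_s())
t=viewer.get_image('top');s=viewer.get_image('side')
for q in(t,s): print([(np.round(d['xyz'],3),round(d['conf'],2)) for d in viewer.spot_in(q,'ball0')])
save(t,'ptop');save(s,'pside')
RL=Rscoop(YL)
for o in (OL+[0,0,.1],OL): print(solver.inverse_kinematics(*tcp(o,RL,G2,TD)))
```

```text
lip px zoom [array([308., 147.]), array([245., 271.])]
18 [-0.1 -0.6 -5. ] 33.7
8 [-0.  -0.4 -4.6] 34.0
0 [ 0.4  1.1 -4.2] 34.3
-7 [-0.8 -0.3 -4.5] 34.6
-13 [ 0.7  0.3 -2.6] 34.9
-20 [-0.7 -0.7 -2.4] 35.3
-28 [-0.2  0.1 -3. ] 35.7
-36 [-0.2 -0.7 -1.7] 36.1
-43 [ 0.4  0.2 -2.7] 36.5
[ 0.2  0.2 -1.8]
[-0.1 -0.2 -2.2] 39.2167
[(array([ 0.523, -0.3  ,  0.06 ]), 0.49)]
[(array([0.493, 0.021, 0.011]), 0.31)]
[-6.20367708e-01 -8.74058282e-02  1.72550779e+00 -4.44089210e-16
  1.50349069e+00 -9.67689321e-02]
[-6.20367708e-01  1.47370673e-03  1.85130964e+00 -4.44089210e-16
  1.28880930e+00 -9.67689321e-02]
```

The load is back to the empty-scoop value. I'll lay the scoop down, retreat and take the final look.

Run:
```python
from h import *
RL=Rscoop(YL)
arm.movel(*tcp(OL+[0,0,.12],RL,G2,TD),max_speed=.15)
arm.movel(tcp(OL+[0,0,.015],RL,G2,TD)[0],max_speed=.12)
print(arm.movel(tcp(OL-[0,0,.008],RL,G2,TD)[0],max_speed=.02,stop_force=3),np.array(monitor.get_ee_pos())-tcp(OL,RL,G2,TD)[0],monitor.get_wrist_force().round(1))
arm.set_gripper(1.0); arm.dwell(.3)
e=np.array(monitor.get_ee_pos()); arm.movel((e+[0,0,.12]).tolist(),max_speed=.15)
j=monitor.get_joint_pos(); j[0]=.45; arm.set_joints(j.tolist())
print(monitor.get_time_s(),monitor.get_ee_pos())
t=viewer.get_image('top');s=viewer.get_image('side')
c=lambda q,x,y,w,h:cv2.resize(cv2.cvtColor(q['color'][y:y+h,x:x+w],cv2.COLOR_RGB2BGR),(400,300),interpolation=cv2.INTER_CUBIC)
cv2.imwrite('pics/fin.png',np.vstack([np.hstack([c(t,340,170,160,120),c(s,330,120,160,120)]),np.hstack([c(t,400,180,100,75),c(t,180,130,240,180)])]))
for n in('scoop','ball0','sleeve','collar','wrench','can','piston','vblock'): print(n,[(np.round(d['xyz'],3).tolist(),round(d['conf'],2)) for d in viewer.spot_in(t,n)[:3]])
```

```text
True [-0.00011531 -0.00028193  0.00397177] [-1.2 -0.8  4.3]
47.0083 [0.38182444 0.24615927 0.17644048]
scoop [([0.426, -0.168, 0.003], 0.7)]
ball0 [([0.523, -0.298, 0.059], 0.54), ([0.567, -0.32, 0.064], 0.48)]
sleeve [([0.523, -0.345, 0.04], 0.64), ([0.743, 0.053, 0.06], 0.53)]
collar [([0.652, 0.181, 0.02], 0.54)]
wrench [([0.711, 0.009, 0.007], 0.9)]
can [([0.631, 0.468, 0.106], 0.7)]
piston [([0.588, -0.489, 0.015], 0.53)]
vblock [([0.64, -0.19, 0.042], 0.92)]
```

View pics/fin.png

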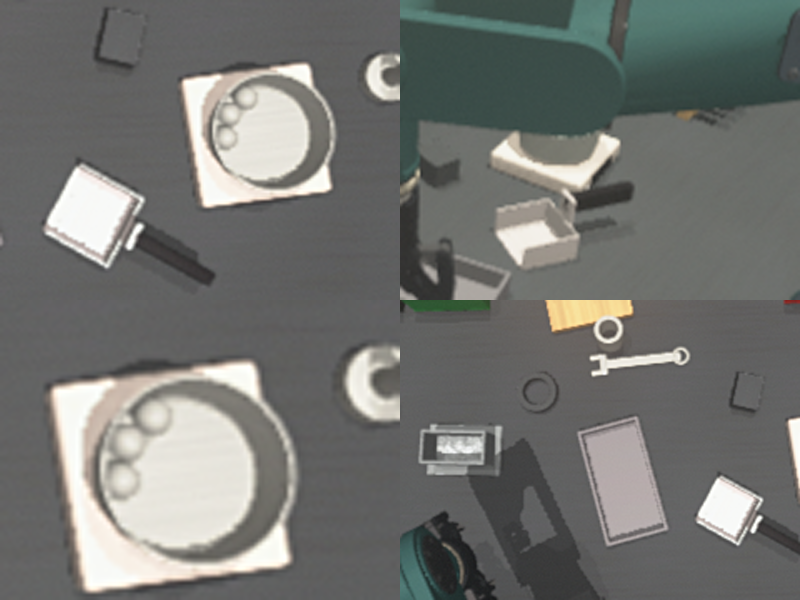

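All three balls are in the pan, the bin is empty and the scoop lies flat, open side up. The gripper is clear, so I'm handing in.

```bash
python3 -c "
from h import *
print(close_job())"
```

```text
the job is handed in; nothing more can be done
None
```

The job is done and handed in at about 47 s of the 72 s allowed. I lifted the scoop from its stand, laid it flat and let go. I then took it again from above and scooped all three balls against the bin's end wall. After pouring them into the pan, I laid the scoop flat again, open side up.

**Final picture:** it shows all three balls in the pan, an empty bin, the scoop flat and open side up, and the gripper clear. The wrist load rose by 2.2 N with the balls aboard and fell back to the empty-scoop value after pouring.

**Checks that disagreed:**
- The ball detector reported only two of the three balls in the pan; the third shows clearly in the picture.
- The sleeve detector's best hit was the pan. Its second hit was the sleeve, where it had been.
- The vblock detection read 6 mm off its first reading in y. In the pictures the block moved about 1 pixel (3 mm), which is within measuring noise.
- At the last touchdown the hand was 4 mm higher than planned, so the scoop had probably tipped slightly in the grip. It settled flat when released.

**Forces:** the highest wrist force I read was about 12 N. I read it only between moves, so brief peaks would not show.

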